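Show the frosted end of a filed plate under the bench magnifier

TASK

The vice has just been slackened after a filing pass: lift the aluminium plate out of it, find its frosted end by the small notch in the corner, and show it to me under the bench magnifier; I am reading through the lens from your right-hand end of the bench. Hold the frosted face up to the lens and square to it, the notched long edge uppermost and the frosted area in the middle of my view, about 15 cm from the glass, and finish while still holding it there, still and in the air. Keep the fingers off the frosted end, do not touch the magnifier and leave the other tools where they lie.

Things in the scene. Friction and masses are not known exactly. Their poses are not given: they have to be found in the camera images.
- plate_mid (a point): Centre of the loose bare aluminium plate, 120 long, 65 wide, 8 mm thick, 0.13-0.21 kg. It stands on a long edge, 18 mm deep between the slack vice jaws (1.7 mm play each side); its upper 47 mm stand clear. Axes: x along the length to the frosted, notched end; y across the width to the notched long edge (straight up in the vice); z out of the frosted face.
- label (a point): Centre of the frosted area on the surface of the frosted face: from plate_mid 42.5 mm along x, 4 mm along z. Same axes as plate_mid.
- plate: The whole plate, frosted end included. One corner, uppermost in the vice, has a 12 x 12 mm square notch cut through. Seen with the notch at the top right, the frosted face is towards you. Origin mid-way along the edge on which it stands; -y to the frosted end, z to the notched long edge, frosted face to -x.
- frosted_end: The last 35 mm of the plate at the notched end, rigid with the plate; one face of it is frosted (matt, paler than the metal). Fingers must not touch any of this end; the plain part to hold is the other 85 mm. Axes as plate; origin where the frosted end begins, 25 mm from mid-length, on the edge that is lowermost in the vice.
- vice: Blue bench vice, bolted down, at any swivel angle. Origin on the bench under the middle of the jaw gap; y along the jaws (102 mm wide), -x to the screw, z up. Jaw tops 140 mm above the bench, gap 11.5 mm; the plate stands in it on a wood strip 122 mm above the bench. Screw and bar reach 160 mm to -x, under 100 mm high; the anvil 126 mm to +x, 120 mm high.
- magnifier: Bench magnifier, fixed: white ring with a round lens (128 mm over the ring, 20 mm thick) leaning 45 degrees, on a steel neck from the ring's lower outer edge to a round base 156 mm across, 250 mm from the origin along +x. Origin on the bench straight under the point in focus; x (level) to the base and the reader, roughly the robot's right; z up. The side away from the base is open.
- lens (a point): Centre of the lens, 276 mm above the bench. z: along the lens axis, 45 degrees up and towards the base's side, to the reader's eye; y: top of the reader's view (45 degrees up, away from the base); x: reader's right, level, roughly away from the robot. The focus lies 150 mm from here along -z, 170 mm above the bench: the label belongs there, its axes parallel to these.
- file: Bystander: flat file with a wooden handle, about 330 mm long, 26 mm high, lying at the left of the bench; origin under its middle.
- try_square: Bystander: engineer's steel square, 16 mm high, lying flat right of centre, near the robot; origin under the middle of its stock.
- dye_bottle: Bystander: closed grey bottle of marking-out dye, 115 mm high, 52 mm across, standing at the right, near the robot; origin at its foot.
- hammer: Bystander: hammer lying at the far edge of the bench; origin under it.
Not all that is in view belongs to the job. What is meant by the plate is not red, and is the larger of those in its own colour.

How it is judged:
By the outcome, as a careful person would: the job done as asked, in the order asked, and still so for the second after the job is handed in, while the arm keeps its last pose, push and grip.
It also fails if it takes over 42 s, if anything falls off the work surface, if the arm or the gripper's body presses on something with over 40 N, if the wrist force passes 120 N, or if a joint passes its speed limit or range.

ROBOT

A 7-joint arm with a two-finger parallel gripper is mounted at the origin on the work surface. World frame = base frame: x ahead of the robot, y to its left, z up, the work surface at z = 0. Lengths are in m, angles in rad, forces in N, time in s.
With the tool pointing down it reaches from about 0.4 to 0.85 m from the base axis. Payload 10.4 kg.
Tool frame: the origin (TCP) lies midway between the tips of the shut fingers; the grasp point (between the pads) lies 19 mm behind it (r.grasp_offset is the distance from the TCP to the grasp point, in m); x points along the fingers, y is the direction in which the jaws open and shut, and the axes are right-handed (so a half turn about x gives the same grasp; the last joint's range is limited). The gripper opens to 87 mm and grips with 3 to 60 N. Pads are 19 mm wide; open, the fingers measure 117 mm over their backs; the gripper's body (75 mm by 190 mm) begins 51 mm behind the grasp point.
Start: joints at [1.132, 0.332, -0.065, 1.46, 0.022, 1.35, -0.088], TCP at [0.252, -0.572, 0.223] pointing down, gripper open.
Joint ranges: [-2.6, 2.6], [-0.5, 2.12], [-1.47, 1.34], [0.16, 2.42], [-1.27, 4.41], [0.06, 2.06], [-2.6, 2.6]. Speed limits (rad/s): [2.22, 2.22, 2.79, 2.79, 3.14, 3.14, 3.14].

INTERFACE

Orientations are given as a unit quaternion [x, y, z, w].
In Python, from bench import r, vision, close_job gives the robot as it stands. The module is installed in compiled form; this text tells all that it offers.
- The arm moves only by the shell command python3 -m pendant 'ROWS' [OPENING] [FORCE]. ROWS is text: rows parted by semicolons, each of 6 numbers parted by spaces: the shift along the tool's x, y, z in units of 0.25 m (1.0 is 0.25 m), then the turn, a rotation vector about the tool's x, y, z in units of 1.5 rad (1.0 is 1.5 rad). A call has 1 to 8 rows; each row is the pose to reach, as a shift and turn from the pose commanded when the call began, along the tool's axes at that moment; what a row does not reach only later rows make up. A row lasts 1/10 s, in which the tool goes at most 50 mm and 8.59 degrees, less where a joint would pass 70% of its speed; a pose out of reach is approached as far as the arm can. A call with a number of a shift or a turn outside -1 to 1 is refused whole. A call with a gripper value outside its range is refused whole. OPENING is the gripper command: -1 is shut, 1 is fully open, values between are in proportion, set as the call begins (- or left out, the last holds). The fingers move at their own pace and stop on an object; FORCE is the grip in N (left out, the last holds). Time passes only in rows, so rows that repeat a pose let the fingers close. It gives the time, the measured TCP pose, the force and the opening at its end, in the units of the state.
- r.read_state(): the state, without advancing time (a new reading comes with each control period).
- vision.camera(name): name is "side" or "top"; returns (picture, depth): 384x512x3 uint8, blue, green, red; 384x512 float32, m along the optical axis (not along the pixel's ray), 0 where there is no reading.
- vision.get_calibration(name): a dict with "camera_matrix" (3x3 intrinsics, pixels), "rvec" (rotation vector, rad) and "tvec" (3), from world to camera coordinates, as OpenCV has them. Camera axes: x right, y down, z forward; pixel columns grow to the right and rows downward; lengths in m; the calibration is good to about 2 mm. A picture is of the moment at which its call begins. get_calibration takes no time and is no camera call.
- close_job(): hands the job in, once; it reports no verdict.
The state is a dict: "time": time; "joint_positions": joint angles; "joint_vel": joint speeds; "joint_torque": joint torques, N m; "ee_pos": TCP position; "eef_rot": TCP orientation; "ft_force": force on the tool from outside, world axes, zero at the start; "torque": the same for the moment, N m; "width": finger opening in m.
Only numpy, scipy, OpenCV 4.12 (cv2) and the standard library are available. Lean on these libraries where they do the work, as an engineer would, in place of code of your own. Each camera call takes 0.05 s, during which the arm holds its last target. There are 200 camera calls.

## Working session

There is one attempt and no reset: what is moved stays moved. The work goes in short steps, Python scripts to look and compute and a shell command to move; the robot and the scene stay as the last step left them, time stands still between calls to the robot, and variables do not carry over. Pictures are saved under pics/ and viewed, about 8 in all and at most 12, crops included, and the job is handed in when it is done.

```bash
mkdir -p pics; ls; python3 - <<'E'
from bench import r, vision
import cv2,numpy as np
for n in ("side","top"):
    p,d=vision.camera(n); cv2.imwrite(f"pics/{n}0.png",p); np.savez(f"{n}0.npz",p=p,d=d)
    c=vision.get_calibration(n); print(n,np.array(c["camera_matrix"]).round(1).tolist(),np.ravel(c["rvec"]).round(3),np.ravel(c["tvec"]).round(3))
    R=cv2.Rodrigues(np.array(c["rvec"],float))[0]; print("cam pos",(-R.T@np.ravel(c["tvec"])).round(3))
s=r.read_state(); print({k:np.round(v,3).tolist() for k,v in s.items()}, r.grasp_offset)
E
```

```text
pics
side [[411.1, 0.0, 259.6], [0.0, 411.1, 197.0], [0.0, 0.0, 1.0]] [ 0.791 -2.526  1.145] [0.51  0.35  1.222]
cam pos [0.014 0.853 1.072]
top [[484.5, 0.0, 257.1], [0.0, 484.5, 187.4], [0.0, 0.0, 1.0]] [ 2.12  -2.097  0.219] [0.035 0.604 1.64 ]
cam pos [0.247 0.034 1.73 ]
{'time': 0.1, 'joint_positions': [1.132, 0.333, -0.065, 1.461, 0.022, 1.35, -0.089], 'joint_vel': [-0.0, -0.001, 0.002, -0.003, 0.001, 0.0, -0.001], 'joint_torque': [0.002, -62.454, 0.025, -39.072, -0.061, 0.036, 0.0], 'ee_pos': [0.252, -0.571, 0.222], 'eef_rot': [-0.692, -0.146, 0.692, -0.146], 'ft_force': [0.243, 0.048, -0.109], 'torque': [0.008, -0.015, 0.015], 'width': 0.087} 0.0187
```

View pics/side0.png

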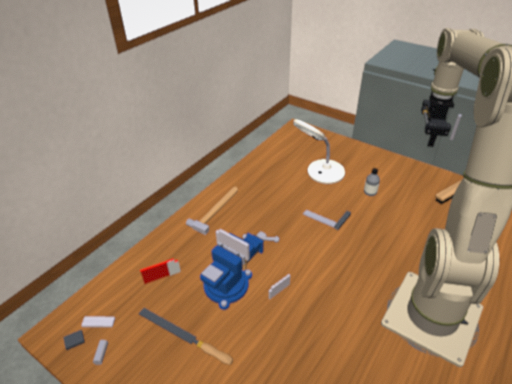

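View pics/top0.png

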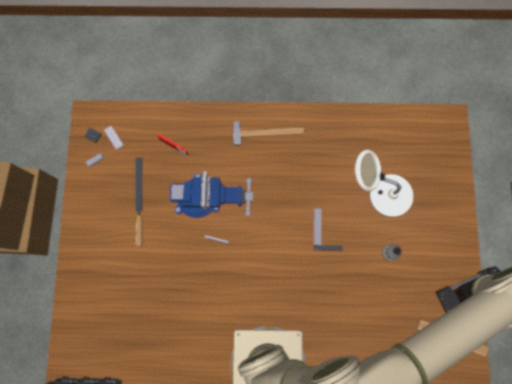

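Seen in side.png: the plate stands in the vice at (232,244). Other candidates are a red plate at (160,270), a small aluminium plate at (280,287), and pale bits at (98,322) and (100,352). I choose the one in the vice and check it in a crop.

```bash
cat > h.py <<'E'
import numpy as np, cv2
from bench import r, vision
from scipy.spatial.transform import Rotation as Rn
def cal(n):
    c=vision.get_calibration(n); return np.array(c["camera_matrix"],float),np.array(c["rvec"],float).ravel(),np.array(c["tvec"],float).ravel()
def cloud(n,d):
    K,rv,t=cal(n); R=cv2.Rodrigues(rv)[0]; v,u=np.mgrid[:d.shape[0],:d.shape[1]]
    P=np.stack([(u-K[0,2])/K[0,0]*d,(v-K[1,2])/K[1,1]*d,d],-1); W=(P-t)@R; W[d==0]=np.nan; return W
def proj(n,X):
    K,rv,t=cal(n); return cv2.projectPoints(np.atleast_2d(np.array(X,float)),rv,t,K,None)[0][:,0]
E
python3 - <<'E'
from h import *
S=np.load("side0.npz");T=np.load("top0.npz")
a=cv2.resize(S["p"][222:292,195:285],None,fx=6,fy=6,interpolation=cv2.INTER_CUBIC)
b=cv2.resize(T["p"][165:225,165:255],None,fx=4,fy=4,interpolation=cv2.INTER_CUBIC)
im=np.zeros((560,800,3),np.uint8); im[:420,:540]=a; im[:240,540:800]=b[:,:260]; cv2.imwrite("pics/crop1.png",im)
W=cloud("top",T["d"]);Ws=cloud("side",S["d"])
for n,w in(("top",W),("side",Ws)):
    box=(w[...,0]>.3)&(w[...,0]<.9)&(w[...,1]<.45)&(w[...,1]>0)
    m=box&(w[...,2]>.150)&(w[...,2]<.25); q=w[m]; print(n,len(q),q.mean(0).round(4),q.min(0).round(3),q.max(0).round(3))
    rc=cv2.minAreaRect((q[:,:2]*1000).astype(np.float32)); print(rc)
    m=box&(w[...,2]>.125)&(w[...,2]<.146); q=w[m]; print(" jaw",len(q),cv2.minAreaRect((q[:,:2]*1000).astype(np.float32)))
print(W[140:152,232:242:3][...].round(3)[0])
# magnifier
for n,w in(("top",W),("side",Ws)):
    m=(w[...,0]>.2)&(w[...,0]<.9)&(w[...,1]<-.2)&(w[...,1]>-.6)&(w[...,2]<.4)
    hi=w[m&(w[...,2]>.18)]; lo=w[m&(w[...,2]>.008)&(w[...,2]<.06)]
    print(n,"high",len(hi),hi.mean(0).round(3),hi.min(0).round(3),hi.max(0).round(3),"low",len(lo),cv2.minAreaRect((lo[:,:2]*1000).astype(np.float32)))
E
```

```text
top 135 [0.5725 0.2137 0.18  ] [0.515 0.21  0.15 ] [0.635 0.226 0.195]
((574.642333984375, 218.06117248535156), (16.235010147094727, 119.8551025390625), 89.42296600341797)
 jaw 721 ((570.413818359375, 247.81927490234375), (113.43463134765625, 163.20127868652344), 1.1866852045059204)
side 314 [0.5652 0.22   0.1708] [0.51  0.211 0.15 ] [0.632 0.225 0.189]
((570.919677734375, 218.2745819091797), (12.787397384643555, 122.74256134033203), 88.88567352294922)
 jaw 581 ((568.712646484375, 219.26075744628906), (117.52568817138672, 97.03565979003906), 2.0829145908355713)
[[ 0.8    0.139 -0.009]
 [ 0.789  0.125  0.028]
 [ 0.791  0.115  0.022]
 [ 0.797  0.104  0.003]]
top high 1671 [ 0.456 -0.397  0.306] [ 0.201 -0.6    0.181] [ 0.678 -0.253  0.4  ] low 1947 ((549.682373046875, -399.5126037597656), (398.40142822265625, 698.5320434570312), 89.93817901611328)
side high 1167 [ 0.327 -0.463  0.324] [ 0.2   -0.6    0.183] [ 0.669 -0.246  0.4  ] low 815 ((478.88336181640625, -393.07684326171875), (212.66976928710938, 372.075439453125), 52.5055046081543)
```

View pics/crop1.png

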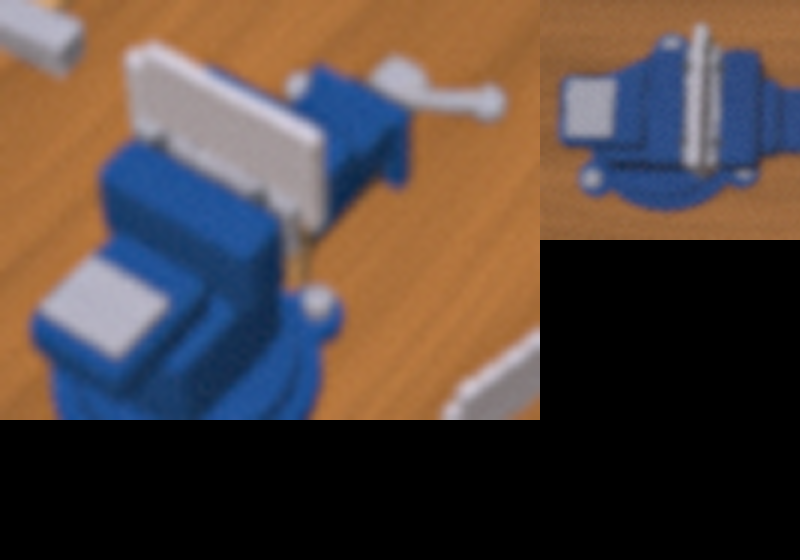

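```bash
python3 - <<'E'
from h import *
S=np.load("side0.npz");T=np.load("top0.npz")
W=cloud("top",T["d"]);Ws=cloud("side",S["d"])
# rectified face of plate, y=const plane (side face +y)
xs=np.linspace(.50,.65,150); zs=np.linspace(.20,.13,70)
out=[]
for y in (.219,.223):
    G=np.array([[x,y,z] for z in zs for x in xs]); uv=proj("side",G).astype(np.float32).reshape(70,150,2)
    out.append(cv2.remap(S["p"],uv[...,0],uv[...,1],cv2.INTER_CUBIC))
G=np.array([[x,y,.187] for y in np.linspace(.26,.18,80) for x in xs]); uv=proj("top",G).astype(np.float32).reshape(80,150,2)
out.append(cv2.remap(T["p"],uv[...,0],uv[...,1],cv2.INTER_CUBIC))
d=cv2.remap(T["d"],uv[...,0],uv[...,1],cv2.INTER_NEAREST)
cv2.imwrite("pics/rect.png",cv2.resize(np.vstack([out[0],out[2]]),None,fx=4,fy=4,interpolation=cv2.INTER_CUBIC))
for n,w in(("top",W),("side",Ws)):
    m=(w[...,0]>.5)&(w[...,0]<.65)&(w[...,1]<.235)&(w[...,1]>.2)&(w[...,2]>.15)&(w[...,2]<.2);q=w[m]
    for a in np.arange(.505,.645,.01):
        k=q[abs(q[:,0]-a)<.005]
        if len(k): print(n,round(a,3),len(k),"zmax %.3f z90 %.3f ymed %.4f"%(k[:,2].max(),np.percentile(k[:,2],90),np.median(k[:,1])))
def seg(w,sl,zl,zh):
    q=w[sl].reshape(-1,3); return q[(q[:,2]>zl)&(q[:,2]<zh)]
for n,w,sl in(("top",W,np.s_[140:225,345:420]),("side",Ws,np.s_[110:190,285:350])):
    hi=seg(w,sl,.2,.36); lo=seg(w,sl,.012,.05)
    c=hi.mean(0); U,s,V=np.linalg.svd(hi-c,full_matrices=False)
    print(n,"ring",len(hi),c.round(4),hi.min(0).round(3),hi.max(0).round(3),"n",V[2].round(3),(s/np.sqrt(len(hi))).round(4))
    print("  base",len(lo),lo.mean(0).round(3),cv2.minEnclosingCircle((lo[:,:2]*1000).astype(np.float32)))
E
```

```text
top 0.515 9 zmax 0.191 z90 0.191 ymed 0.2153
top 0.525 11 zmax 0.191 z90 0.189 ymed 0.2131
top 0.535 11 zmax 0.192 z90 0.191 ymed 0.2125
top 0.545 11 zmax 0.192 z90 0.191 ymed 0.2140
top 0.555 9 zmax 0.191 z90 0.189 ymed 0.2141
top 0.565 12 zmax 0.191 z90 0.188 ymed 0.2115
top 0.575 12 zmax 0.192 z90 0.190 ymed 0.2125
top 0.585 12 zmax 0.195 z90 0.188 ymed 0.2133
top 0.595 14 zmax 0.191 z90 0.188 ymed 0.2135
top 0.605 12 zmax 0.194 z90 0.192 ymed 0.2120
top 0.615 8 zmax 0.193 z90 0.189 ymed 0.2123
top 0.625 7 zmax 0.189 z90 0.188 ymed 0.2126
top 0.635 7 zmax 0.173 z90 0.173 ymed 0.2147
side 0.505 2 zmax 0.185 z90 0.182 ymed 0.2183
side 0.515 36 zmax 0.189 z90 0.185 ymed 0.2205
side 0.525 29 zmax 0.186 z90 0.184 ymed 0.2211
side 0.535 30 zmax 0.186 z90 0.184 ymed 0.2207
side 0.545 22 zmax 0.186 z90 0.184 ymed 0.2206
side 0.555 29 zmax 0.187 z90 0.185 ymed 0.2206
side 0.565 23 zmax 0.186 z90 0.185 ymed 0.2206
side 0.575 27 zmax 0.187 z90 0.186 ymed 0.2204
side 0.585 23 zmax 0.184 z90 0.183 ymed 0.2207
side 0.595 28 zmax 0.185 z90 0.184 ymed 0.2204
side 0.605 22 zmax 0.185 z90 0.184 ymed 0.2205
side 0.615 24 zmax 0.185 z90 0.184 ymed 0.2206
side 0.625 16 zmax 0.174 z90 0.173 ymed 0.2203
side 0.635 3 zmax 0.166 z90 0.165 ymed 0.2189
top ring 924 [ 0.6136 -0.3039  0.2795] [ 0.553 -0.401  0.2  ] [ 0.678 -0.253  0.33 ] n [-0.115 -0.673  0.73 ] [0.0415 0.0311 0.0037]
  base 1130 [ 0.585 -0.442  0.023] ((632.94482421875, -405.21240234375), 188.74197387695312)
side ring 273 [ 0.6032 -0.284   0.2809] [ 0.546 -0.348  0.207] [ 0.669 -0.246  0.321] n [ 0.099  0.731 -0.675] [0.0453 0.0332 0.0045]
  base 520 [ 0.582 -0.427  0.021] ((585.6553955078125, -434.9215087890625), 75.62395477294922)
```

View pics/rect.png

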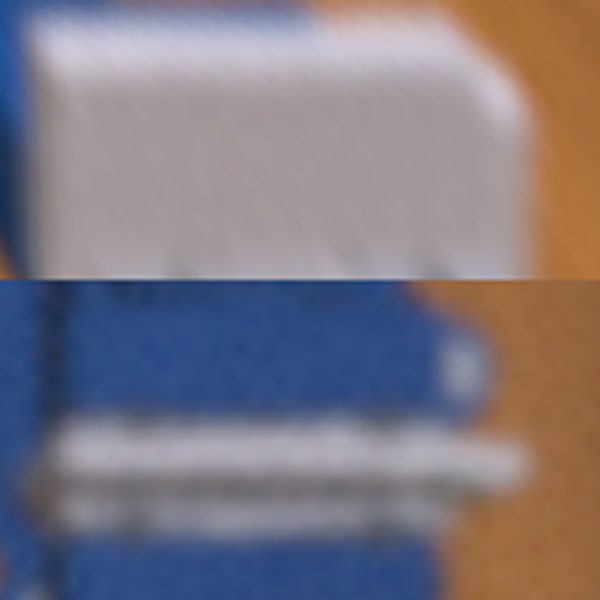

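The rectified face (lower edges in mm scale) shows the notch at the far, top corner, around (500,90), so world x ≈ 0.63. The near corner is square and the visible +y face is plain metal. So the frosted end points along +x and the frosted face looks to −y. Next I fit the magnifier and plan the first reach.

```bash
cat >> h.py <<'E'
def rows(p,R,s=None,p0=None,R0=None):
    "shift/turn in pendant units from current (measured) pose to TCP p, rotation R"
    s=s or r.read_state(); p0=np.array(s["ee_pos"]) if p0 is None else p0; R0=Rn.from_quat(s["eef_rot"]) if R0 is None else R0
    d=R0.inv().apply(np.array(p)-p0)/.25; w=(R0.inv()*R).as_rotvec()/1.5
    print("shift",d.round(3),"turn",w.round(3)," rows>=",np.linalg.norm(d)*5,np.degrees(np.linalg.norm(w)*1.5)/8.59)
def down(yaw,sgn=1): # tool x down, tool y = sgn*world y, yawed
    z=np.cross([0,0,-1],[0,sgn,0]); return Rn.from_euler("z",yaw)*Rn.from_matrix(np.array([[0,0,-1],[0,sgn,0],z]).T)
E
python3 - <<'E'
from h import *
from scipy.optimize import least_squares
S=np.load("side0.npz");T=np.load("top0.npz"); W=cloud("top",T["d"]);Ws=cloud("side",S["d"])
ring=[];base=[]
for w,sl in((W,np.s_[140:200,345:386]),(Ws,np.s_[110:150,285:335])):
    q=w[sl].reshape(-1,3); ring.append(q[(q[:,2]>.225)&(q[:,2]<.36)&(q[:,1]>-.36)])
for w,sl in((W,np.s_[170:220,368:416]),(Ws,np.s_[155:185,305:350])):
    q=w[sl].reshape(-1,3); base.append(q[(q[:,2]>.012)&(q[:,2]<.04)])
for q in base: print("base",len(q),cv2.minEnclosingCircle((q[:,:2]*1000).astype(np.float32)))
for q in ring: print("ring",q.min(0).round(3),q.max(0).round(3))
def frame(v):
    mx=np.array([np.cos(v[2]),np.sin(v[2]),0]);z=(mx+[0,0,1])/2**.5;y=(-mx+[0,0,1])/2**.5
    return np.array([np.cross(y,z),y,z])
for k in (0,1):
    q=ring[k]; v=np.array([.61,-.29,np.arctan2(-.986,-.165)])
    for _ in range(20):
        F=frame(v); L=(q-[v[0],v[1],.276])@F.T
        L=L[abs(L[:,2])<.02]; (cx,cy),rr=cv2.minEnclosingCircle((L[:,:2]*1000).astype(np.float32)); zc=np.median(L[:,2])-.003
        dv=(F.T@np.array([cx/1000,cy/1000,zc])); v[:2]+=dv[:2]*.5
        print(end="")
    print("lens fit",k,v[:2].round(4),"r",rr,"resid",dv.round(4))
np.set_printoptions(suppress=True)
for sg in(1,-1): rows([.45,-.25,.36],down(0,sg)); rows([.56,.217,.30],down(0,sg))
E
```

```text
base 1087 ((593.9419555664062, -446.2124328613281), 81.49278259277344)
base 495 ((585.6553955078125, -434.9215087890625), 75.62395477294922)
ring [ 0.553 -0.36   0.226] [ 0.678 -0.253  0.33 ]
ring [ 0.546 -0.338  0.226] [ 0.669 -0.246  0.321]
lens fit 0 [ 0.6119 -0.3042] r 72.3561782836914 resid [ 0.     -0.     -0.0017]
lens fit 1 [ 0.6106 -0.2916] r 64.61959838867188 resid [ 0.     -0.     -0.0061]
shift [-0.552 -0.857 -1.243] turn [-1.817 -0.001  0.   ]  rows>= 8.037046020517547 18.181077063813472
shift [-0.31  -2.388 -2.4  ] turn [-1.817 -0.001  0.   ]  rows>= 16.998798242723556 18.181077063813472
shift [-0.552 -0.857 -1.243] turn [0.277 0.    0.001]  rows>= 8.037046020517547 2.773535281546652
shift [-0.31  -2.388 -2.4  ] turn [0.277 0.    0.001]  rows>= 16.998798242723556 2.773535281546652
```

```bash
python3 -m pendant '-0.5 0 0 0 0 0;-0.5 0 0 0 0 0;-0.5 -0.8 -1.0 0.277 0 0;-0.5 -0.8 -1.0 0.277 0 0;-0.5 -0.8 -1.0 0.277 0 0;-0.5 -0.8 -1.0 0.277 0 0;-0.5 -0.8 -1.0 0.277 0 0;-0.5 -0.8 -1.0 0.277 0 0' 1; python3 -c "
from h import *
rows([.56,.217,.30],down(0,-1))"
```

```text
time: 0.9
ee_pos: [0.3905, -0.3055, 0.3458]
eef_rot: [-0.707, -0.0, 0.707, -0.0]
ft_force: [1.7, -0.2, 0.0]
width: 0.0872
shift [ 0.183 -2.09  -0.678] turn [ 0.  0. -0.]  rows>= 11.024361891244041 0.0026080245343791317
```

```bash
python3 -m pendant '0 -1 -0.3 0 0 0;0 -1 -0.3 0 0 0;0 -1 -0.3 0 0 0;0 -1 -0.3 0 0 0;0 -1 -0.3 0 0 0;0 -1 -0.3 0 0 0'; python3 -m pendant '0 -0.9 -0.37 0 0 0;0 -0.9 -0.37 0 0 0;0 -0.9 -0.37 0 0 0;0 -0.9 -0.37 0 0 0;0 -0.9 -0.37 0 0 0;0 -0.9 -0.37 0 0 0;0 -0.9 -0.37 0 0 0'; python3 - <<'E'
from h import *
for n in("top","side"):
    p,d=vision.camera(n); np.savez(f"{n}1.npz",p=p,d=d)
S=np.load("side1.npz");T=np.load("top1.npz"); W=cloud("top",T["d"]);Ws=cloud("side",S["d"])
a=cv2.resize(S["p"][105:205,275:405],None,fx=4,fy=4,interpolation=cv2.INTER_CUBIC)
b=cv2.resize(T["p"][140:225,340:410],None,fx=4,fy=4,interpolation=cv2.INTER_CUBIC)
im=np.zeros((400,800,3),np.uint8); im[:400,:520]=a; im[:340,520:800]=b; cv2.imwrite("pics/mag.png",im)
for n,w in(("t",W),("s",Ws)):
    m=(w[...,0]>.5)&(w[...,0]<.69)&(w[...,1]<-.33)&(w[...,1]>-.54)&(w[...,2]>.008)&(w[...,2]<.03); q=w[m]
    print(n,len(q),cv2.minEnclosingCircle((q[:,:2]*1000).astype(np.float32)),np.percentile(q,[1,99],axis=0).round(3).tolist(),np.median(q[:,2]))
s=r.read_state(); rows([.56,.217,.148],down(0,-1))
E
```

```text
time: 1.5
ee_pos: [0.4657, -0.0514, 0.3459]
eef_rot: [0.707, 0.003, -0.707, 0.003]
ft_force: [0.5, -0.2, 0.2]
width: 0.0872
time: 2.2
ee_pos: [0.5574, 0.1679, 0.3449]
eef_rot: [-0.706, -0.001, 0.708, -0.001]
ft_force: [-1.3, -0.9, -0.2]
width: 0.0872
t 1107 ((591.0662841796875, -432.8987731933594), 132.052978515625) [[0.518, -0.522, 0.008], [0.668, -0.367, 0.03]] 0.02103227280902826
s 550 ((586.298583984375, -437.65496826171875), 79.1184310913086) [[0.515, -0.505, 0.008], [0.657, -0.367, 0.027]] 0.01773712195744232
shift [ 0.79  -0.205 -0.009] turn [-0.001  0.    -0.001]  rows>= 4.082119397575192 0.012154700392985354
```

View pics/mag.png

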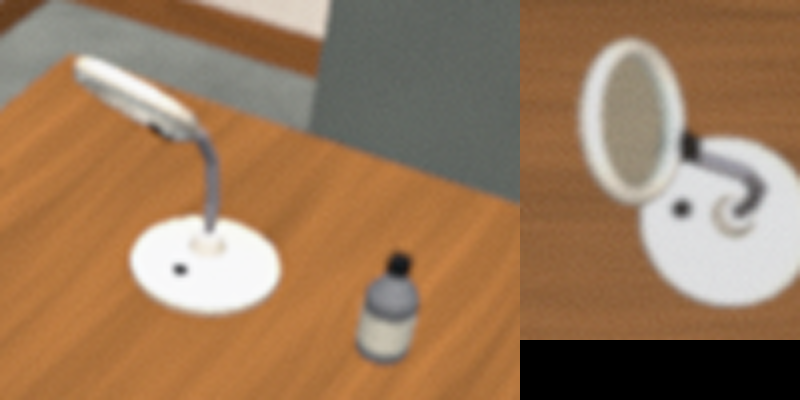

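The magnifier is now unobstructed: the ring ellipse spans top pixels u 354.5–381.5, v 149–191.5, and the base circle is centred near (391,195). I'll fit the magnifier pose to these outlines while the gripper descends.

```bash
python3 - <<'E'
from h import *
from scipy.optimize import least_squares
t=np.linspace(0,2*np.pi,90); c,s=np.cos(t),np.sin(t)
def model(v):
    a=v[2]; mx=np.array([np.cos(a),np.sin(a),0]); z=(mx+[0,0,1])/2**.5;y=(-mx+[0,0,1])/2**.5;x=np.cross(y,z)
    O=np.array([v[0],v[1],0]); L=O+.150*z+[0,0,.170]; B=O+.25*mx
    ring=np.vstack([L+.064*(np.outer(c,x)+np.outer(s,y))+k*z for k in(-.01,.01)])
    base=np.vstack([B+.078*np.c_[c,s,0*c]+[0,0,k] for k in(0,.016)]); return ring,base
def bb(n,P): q=proj(n,P); return np.r_[q.min(0),q.max(0)]
def f(v):
    R,B=model(v); rt,bt,rs,bs=bb("top",R),bb("top",B),bb("side",R),bb("side",B)
    return np.r_[rt-[354.5,149.3,381.5,191.5],bt[[0,1,3]]-[369.5,174,216.5],bs-[307.5,158.75,345.3,183.25],rs[:2]-[293.75,118.75]]
o=least_squares(f,[.627,-.188,np.arctan2(-.986,-.165)],loss="soft_l1"); print(o.x.round(4),"yaw from -y deg",np.degrees(o.x[2]+np.pi/2)); print(f(o.x).round(1)); np.save("mag.npy",o.x)
E
python3 -m pendant '0.4 -0.2 -0.01 0 0 0;0.4 -0.2 -0.01 0 0 0;0.4 -0.2 -0.01 0 0 0;0.55 -0.2 -0.01 0 0 0;0.65 -0.2 -0.01 0 0 0;0.65 -0.2 -0.01 0 0 0'
```

```text
[ 0.631  -0.1975 -1.7334] yaw from -y deg -9.315553399826642
[-0.9  0.8  0.9  0.4 -0.1  0.2  0.9 -0.3 -1.3 -0.7 -0.5 -1.8 -1.7]
time: 2.9
ee_pos: [0.5593, 0.2146, 0.1812]
eef_rot: [-0.706, 0.002, 0.708, -0.0]
ft_force: [0.3, -0.1, -0.2]
width: 0.0872
```

```bash
python3 -m pendant '0.07 -0.01 0 0 0 0;0.13 -0.01 0 0 0 0;0.13 -0.01 0 0 0 0' 1 && python3 -m pendant '0 0 0 0 0 0;0 0 0 0 0 0;0 0 0 0 0 0;0 0 0 0 0 0;0 0 0 0 0 0;0 0 0 0 0 0;0 0 0 0 0 0;0 0 0 0 0 0' -1 30; python3 - <<'E'
from h import *
p,d=vision.camera("side"); np.savez("side2.npz",p=p,d=d)
cv2.imwrite("pics/grip.png",cv2.resize(p[195:305,180:300],None,fx=5,fy=5,interpolation=cv2.INTER_CUBIC))
E
```

```text
time: 3.2
ee_pos: [0.5598, 0.2187, 0.1503]
eef_rot: [-0.707, 0.001, 0.708, -0.0]
ft_force: [-0.0, -0.3, 0.1]
width: 0.0869
time: 4.0
ee_pos: [0.5599, 0.22, 0.1508]
eef_rot: [-0.707, -0.0, 0.707, -0.0]
ft_force: [0.7, -0.7, 0.7]
width: 0.031
```

View pics/grip.png

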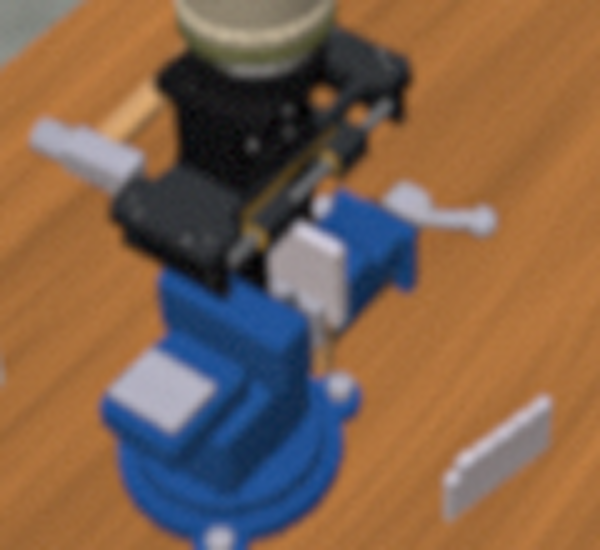

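The fingers straddle the plate (its near end shows at (310,270)) and are still closing. I'll centre by 3 mm and let them finish.

```bash
python3 -m pendant '0 0.012 0 0 0 0;0 0.012 0 0 0 0;0 0.012 0 0 0 0;0 0.012 0 0 0 0;0 0.012 0 0 0 0;0 0.012 0 0 0 0' -1 30; python3 -m pendant '0 0 0 0 0 0;0 0 0 0 0 0'
```

```text
time: 4.65
ee_pos: [0.5599, 0.217, 0.1508]
eef_rot: [-0.707, -0.0, 0.707, -0.0]
ft_force: [-0.4, -0.6, -0.7]
width: 0.0079
time: 4.85
ee_pos: [0.5599, 0.217, 0.1507]
eef_rot: [-0.707, -0.0, 0.707, -0.0]
ft_force: [-0.0, -0.8, -1.4]
width: 0.0076
```

```bash
python3 -m pendant '-0.03 0 0 0 0 0;-0.08 0 0 0 0 0;-0.15 0 0 0 0 0;-0.25 0 0 0 0 0;-0.4 0 0 0 0 0;-0.55 0 0 0 0 0;-0.65 0 0 0 0 0;-0.65 0 0 0 0 0' -1 45; python3 - <<'E'
from h import *
s=r.read_state(); print(s["width"],np.round(s["ft_force"],2))
p,d=vision.camera("side"); np.savez("side3.npz",p=p,d=d); w=cloud("side",d)
e=np.array(s["ee_pos"]); m=(abs(w[...,1]-e[1])<.012)&(w[...,2]<e[2]+.02)&(w[...,2]>e[2]-.08)&(abs(w[...,0]-e[0])<.1); q=w[m]-e
print(len(q),np.percentile(q,[1,50,99],axis=0).round(4).tolist())
v=np.array([[k,*np.percentile(q[abs(q[:,0]-k)<.005][:,2],[2,98]),np.median(q[abs(q[:,0]-k)<.005][:,1])] for k in np.arange(-.04,.08,.01) if (abs(q[:,0]-k)<.005).sum()>3]); print(v.round(4))
c=proj("side",e)[0].astype(int); cv2.imwrite("pics/lift.png",cv2.resize(p[c[1]-50:c[1]+50,c[0]-60:c[0]+60],None,fx=5,fy=5,interpolation=cv2.INTER_CUBIC))
E
```

```text
time: 5.65
ee_pos: [0.5609, 0.2182, 0.3185]
eef_rot: [0.709, 0.001, -0.705, -0.001]
ft_force: [0.2, 0.2, -2.7]
width: 0.0078
0.007778487669778632 [ 0.24  0.23 -2.69]
262 [[-0.0493, -0.002, -0.0308], [-0.0235, 0.0052, -0.009], [0.0298, 0.011, 0.0191]]
[[-0.04   -0.0291  0.0188  0.0055]
 [-0.03   -0.0299  0.0194  0.0053]
 [-0.02   -0.0298  0.0167  0.0054]
 [-0.01   -0.0282  0.018   0.0056]
 [ 0.     -0.0315 -0.0042  0.0051]
 [ 0.01   -0.03    0.0044  0.0052]
 [ 0.02   -0.0296  0.0055  0.0054]
 [ 0.03   -0.0299  0.0094  0.0051]]
```

View pics/lift.png

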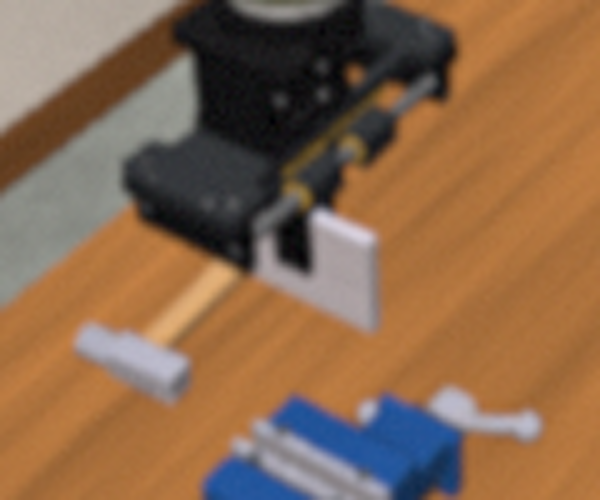

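```bash
cat >> h.py <<'E'
OFF=np.array([.0545,-.004,.0035])  # label from TCP, world axes, plate as in the vice, tool down(0,-1)
P0=Rn.from_matrix(np.array([[1,0,0],[0,0,1],[0,-1,0]]).T)
def goal():
    ox,oy,a=np.load("mag.npy"); mx=np.array([np.cos(a),np.sin(a),0]); z=(mx+[0,0,1])/2**.5;y=(-mx+[0,0,1])/2**.5
    L=Rn.from_matrix(np.array([np.cross(y,z),y,z]).T); Q=L*P0.inv(); F=np.array([ox,oy,.170])
    return F,L,F-Q.apply(OFF),Q*down(0,-1)
E
python3 - <<'E'
from h import *
F,L,p,R=goal(); print(F,p,R.as_quat()); y=L.as_matrix()[:,1];z=L.as_matrix()[:,2]; print(L.as_matrix().round(3))
rows(p,R); rows(p+.10*y-.02*z,R)
E
```

```text
[ 0.6310383  -0.19748389  0.17      ] [ 0.57731429 -0.18831299  0.1646967 ] [ 0.62915037 -0.32275349 -0.67309767  0.21665531]
[[ 0.987  0.114 -0.114]
 [-0.162  0.698 -0.698]
 [ 0.     0.707  0.707]]
shift [ 0.603  1.625 -0.064] turn [ 0.102 -0.045  0.524]  rows>= 8.672346684451885 5.356081975734345
shift [ 0.377  1.29  -0.12 ] turn [ 0.102 -0.045  0.524]  rows>= 6.746317864473105 5.356081975734345
```

```bash
python3 -m pendant '0 0.1 0 0.01 0 0.05;0 0.25 0 0.03 -0.01 0.13;0 0.4 -0.02 0.05 -0.02 0.22;0.05 0.55 -0.04 0.07 -0.03 0.32;0.08 0.7 -0.06 0.09 -0.04 0.42;0.1 0.8 -0.08 0.1 -0.045 0.5;0.1 0.85 -0.09 0.102 -0.045 0.524;0.1 0.85 -0.09 0.102 -0.045 0.524'; python3 - <<'E'
from h import *
F,L,p,R=goal(); y=L.as_matrix()[:,1];z=L.as_matrix()[:,2]
s=r.read_state(); print(np.round(s["joint_positions"],2),s["width"]); rows(p,R); rows(p+.10*y-.02*z,R)
E
```

```text
time: 6.5
ee_pos: [0.5823, 0.0039, 0.2868]
eef_rot: [-0.627, 0.323, 0.675, -0.218]
ft_force: [-0.9, -0.6, -1.3]
width: 0.0077
[-0.08  0.51 -0.53  1.35  0.82  1.91 -2.31] 0.007662756781511685
shift [ 0.884  0.192 -0.108] turn [ 0.003  0.003 -0.002]  rows>= 4.5560390591029165 0.04594925321344528
shift [ 0.484  0.113 -0.106] turn [ 0.003  0.003 -0.002]  rows>= 2.541401228046501 0.04594925321344528
```

```bash
python3 -m pendant '0.12 0.03 -0.03 0 0 0;0.25 0.06 -0.06 0 0 0;0.38 0.09 -0.08 0 0 0;0.48 0.11 -0.1 0 0 0;0.48 0.11 -0.1 0 0 0'; python3 - <<'E'
from h import *
F,L,p,R=goal(); s=r.read_state(); print(np.round(s["joint_positions"],2),s["width"]); rows(p,R)
for n in("top","side"):
    im,d=vision.camera(n); np.savez(f"{n}4.npz",p=im,d=d)
T=np.load("top4.npz")["p"];S=np.load("side4.npz")["p"]
a=cv2.resize(T[110:230,310:420],None,fx=4,fy=4,interpolation=cv2.INTER_CUBIC);b=cv2.resize(S[80:200,260:350],None,fx=4,fy=4,interpolation=cv2.INTER_CUBIC)
cv2.imwrite("pics/pre.png",np.hstack([a,b]))
E
```

```text
time: 7.0
ee_pos: [0.5891, -0.1061, 0.2228]
eef_rot: [-0.627, 0.324, 0.675, -0.216]
ft_force: [-0.3, -1.0, -1.5]
width: 0.0077
[ 0.07  0.5  -0.48  1.5   0.86  1.7  -2.26] 0.007732975485270129
shift [ 0.399  0.07  -0.009] turn [-0.001  0.004 -0.001]  rows>= 2.027025469609132 0.04271442193014516
```

View pics/pre.png

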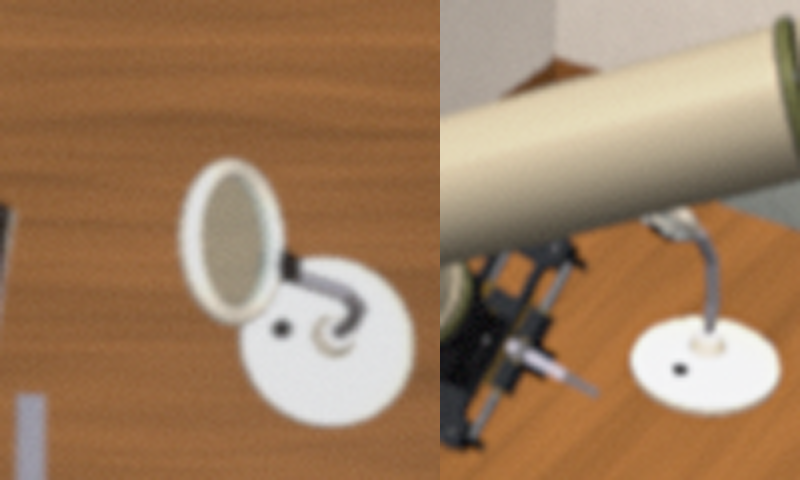

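Clear path: the gripper is left of the ring with room to spare, with the plate edge-on in the side view near (570,375). Moving slowly into the focus.

```bash
python3 -m pendant '0.08 0.01 0 0 0.004 0;0.16 0.03 0 0 0.004 0;0.24 0.04 0 0 0.004 0;0.32 0.06 0 0 0.004 0;0.38 0.07 -0.01 0 0.004 0;0.4 0.07 -0.01 0 0.004 0;0.4 0.07 -0.01 0 0.004 0;0.4 0.07 -0.01 0 0.004 0'; python3 - <<'E'
from h import *
F,L,p,R=goal(); s=r.read_state(); print(np.round(s["joint_positions"],2),s["width"]); rows(p,R)
im,d=vision.camera("top"); np.savez("top5.npz",p=im,d=d); w=cloud("top",d)
# label-plane coordinates: lens axes centred on focus
q=L.inv().apply((w.reshape(-1,3)-F)).reshape(w.shape)
m=(abs(q[...,0]+.03)<.11)&(q[...,1]<.045)&(q[...,1]>-.06)&(abs(q[...,2])<.015); k=q[m]
print(len(k),np.percentile(k,[1,50,99],axis=0).round(4).tolist())
g=k[(k[:,0]>-.03)]; A=np.c_[g[:,:2],np.ones(len(g))]; print("plane z=ax+by+c",np.linalg.lstsq(A,g[:,2],rcond=None)[0].round(4))
G=np.array([F+L.apply([x,y,0]) for y in np.linspace(.06,-.06,120) for x in np.linspace(-.13,.04,170)])
uv=proj("top",G).astype(np.float32).reshape(120,170,2)
cv2.imwrite("pics/final.png",np.hstack([cv2.resize(cv2.remap(im,uv[...,0],uv[...,1],cv2.INTER_CUBIC),(510,360)),cv2.resize(im[150:240,290:360],(280,360),interpolation=cv2.INTER_CUBIC)]))
E
```

```text
time: 7.9
ee_pos: [0.5795, -0.1837, 0.1655]
eef_rot: [-0.63, 0.322, 0.672, -0.219]
ft_force: [-0.1, -0.2, -1.2]
width: 0.0075
[ 0.17  0.5  -0.45  1.63  0.91  1.53 -2.26] 0.007510494868585023
shift [0.016 0.012 0.006] turn [ 0.002 -0.003 -0.001]  rows>= 0.10262323313150294 0.04068382172628519
156 [[-0.0988, -0.0291, -0.0107], [-0.0824, 0.0051, -0.0028], [0.0203, 0.0391, 0.003]]
plane z=ax+by+c [ 0.2921  0.0454 -0.0106]
```

View pics/final.png

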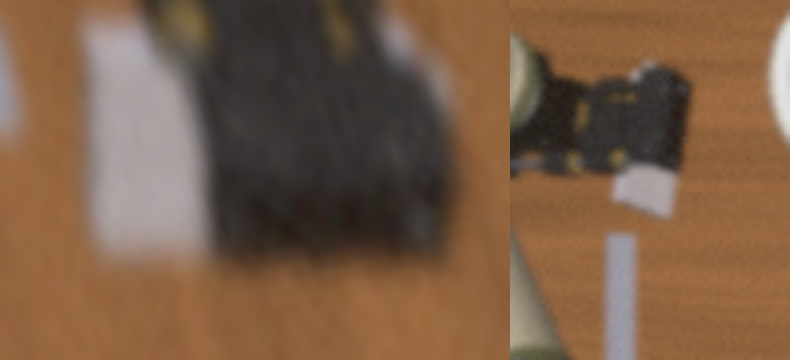

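The view shows the plate's plain near end, and the upper finger hides part of the label from this camera. The frosted corner and notch show at the top right, around (410,50). About 5 mm of residual is left to trim.

```bash
python3 -m pendant '0.016 0.012 0.006 0.002 -0.003 0;0.016 0.012 0.006 0.002 -0.003 0;0.016 0.012 0.006 0.002 -0.003 0;0.016 0.012 0.006 0.002 -0.003 0;0.016 0.012 0.006 0.002 -0.003 0'; python3 - <<'E'
from h import *
F,L,p,R=goal(); s=r.read_state(); print(s["width"]); rows(p,R)
out=[]
for n in("top","side"):
    im,d=vision.camera(n); np.savez(f"{n}6.npz",p=im,d=d)
    # draw expected plate outline (front & back face)
    sc=5; u0=proj(n,F)[0]-[55,50]; u0=u0.astype(int); c=cv2.resize(im[u0[1]:u0[1]+100,u0[0]:u0[0]+78],None,fx=sc,fy=sc,interpolation=cv2.INTER_CUBIC)
    for z in(0,-.008):
        P=np.array([[-.1025,-.0325,z],[.0175,-.0325,z],[.0175,.0205,z],[.0055,.0205,z],[.0055,.0325,z],[-.1025,.0325,z]])
        cv2.polylines(c,[((proj(n,F+L.apply(P))-u0+.5)*sc).astype(int)],True,(0,255,0) if z==0 else (0,0,255),1)
    out.append(c)
    w=cloud(n,d); q=L.inv().apply((w.reshape(-1,3)-F)); k=q[(abs(q[:,2]+.004)<.012)&(q[:,0]>-.12)&(q[:,0]<-.068)&(abs(q[:,1])<.05)]; print(n,len(k),np.percentile(k,[2,50,98],axis=0).round(4).tolist() if len(k) else "")
cv2.imwrite("pics/chk.png",np.hstack(out))
E
```

```text
time: 8.45
ee_pos: [0.5766, -0.1896, 0.1643]
eef_rot: [-0.629, 0.324, 0.673, -0.217]
ft_force: [-0.7, -0.2, -1.0]
width: 0.0082
0.00824101088297356
shift [-0.005 -0.003 -0.002] turn [-0.     0.001 -0.002]  rows>= 0.030828118087387335 0.01878908876930642
top 139 [[-0.1004, -0.0323, -0.0065], [-0.0864, 0.0018, 0.0009], [-0.0688, 0.0342, 0.005]]
side 49 [[-0.1063, -0.0297, -0.0114], [-0.0948, 0.0178, -0.0068], [-0.0688, 0.0329, 0.0046]]
```

View pics/chk.png

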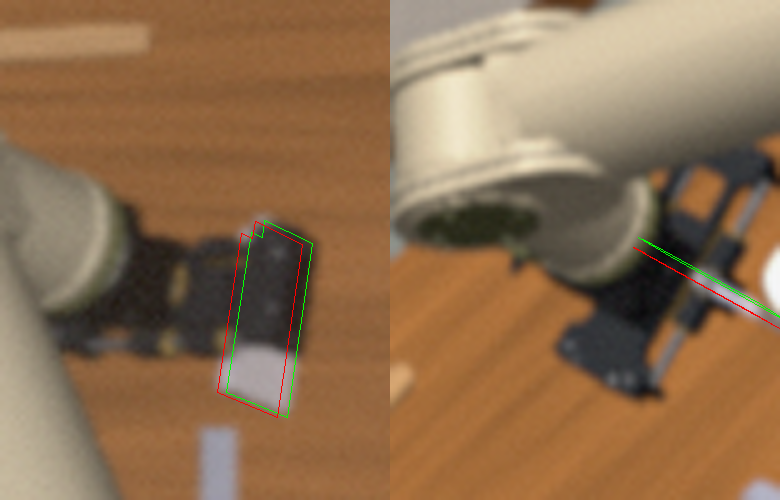

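Both views match the predicted plate outline to about 1 px, with the notch corner where expected. I'll hold still briefly and hand in.

```bash
python3 -m pendant '-0.004 -0.003 0 0 0 0;-0.004 -0.003 0 0 0 0;-0.004 -0.003 0 0 0 0;-0.004 -0.003 0 0 0 0;-0.004 -0.003 0 0 0 0;-0.004 -0.003 0 0 0 0'; python3 - <<'E'
from h import *
from bench import close_job
F,L,p,R=goal(); s=r.read_state(); rows(p,R); print(s["width"],np.abs(s["joint_vel"]).max()); print(close_job())
E
```

```text
time: 9.15
ee_pos: [0.5768, -0.1886, 0.1645]
eef_rot: [-0.628, 0.324, 0.673, -0.217]
ft_force: [-0.5, 0.1, -2.1]
width: 0.0077
shift [-0.002 -0.    -0.002] turn [-0.     0.001 -0.002]  rows>= 0.013203835968487862 0.02000471955211053
0.0077082701896062636 0.0028333345668673363
the job is handed in; nothing more can be done
None
```

I lifted the plate out of the vice by its plain part and am holding it still in the air under the magnifier. The frosted face is up and square to the lens, the notched long edge is uppermost, and the label is at the focus, about 15 cm from the glass. The job was handed in at about 9 s on the robot's clock.

**Checks that held at the end:**
- The tool was within about 1 mm and 0.2° of its target and at rest, with the plate firmly gripped (fingers 7.7 mm apart).
- The plate matched its predicted outline to about 1 pixel from above; in the side view only a short length of it could be seen.
- The top camera put the plain end's face about 1 mm from the focal plane.
- By calculation, the pads stay about 27 mm clear of the frosted end.

**Less certain:**
- **Frosting:** I never saw it directly, because the gripper hid that end from the top camera. I relied on the notch, seen at the far upper corner in the vice, and your description of which face it marks.
- **Magnifier position:** this is my own fit. Its outlines agreed to about 1 pixel from above but up to 1.8 pixels from the side, so the label could be a few millimetres off centre.
- **Other tools:** I did not check them one by one afterwards. The wrist force read no more than about 3 N after each move.

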